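Press the camshaft bearing caps home, centre first

TASK

The three camshaft bearing caps on the cylinder head are started on their dowels but still stand proud. With the closed fingertips press each one straight down until it is fully home, so the shaft beds evenly: the centre cap first, then the cap at the sprocket end, then the one at the plain end. Press only, pick nothing up, and leave the piston, spring, valve and oil bottle around the head standing where they are.

Things in the scene. Friction and masses are not known exactly. Their poses are not given: they have to be found in the camera images.
- head: Cylinder head of a two-cylinder motorcycle engine, aluminium, fixed, resting flat on two 25 mm battens. It may lie turned any way on the bench. Origin: on the bench surface under its middle. z up; y runs along the camshaft towards the sprocket end; x across it. 250 mm long in y plus the sprocket, 146 mm wide in x (162 mm over the port flanges), walls 106 mm high; the camshaft axis is 118 mm above the bench. The three caps sit over the shaft at y = +90, 0 and -90 mm.
- sprocket (a point): Centre of the dark toothed chain sprocket (diameter 100 mm, 7 mm thick, standing upright) on the end of the camshaft, 137.5 mm from the middle of the head. Its top is 168 mm above the bench.
- cap_centre_top (a point): Aluminium bearing cap bridging the camshaft: 76 mm across the shaft, 26 mm along it, two flat feet with a bolt hole each and an arched crown with a flat 22 x 22 mm boss on top, the place to press. This is the centre cap, over the middle of the head. The point is the middle of the boss's top face; it moves with the cap and is 142.5 mm above the bench when the cap is home.
- cap_drive_top (a point): Aluminium bearing cap bridging the camshaft: 76 mm across the shaft, 26 mm along it, two flat feet with a bolt hole each and an arched crown with a flat 22 x 22 mm boss on top, the place to press. This is the cap at the sprocket end, 90 mm from the centre cap, 47.5 mm from the sprocket. Same point, same height when home (142.5 mm).
- cap_plain_top (a point): Aluminium bearing cap bridging the camshaft: 76 mm across the shaft, 26 mm along it, two flat feet with a bolt hole each and an arched crown with a flat 22 x 22 mm boss on top, the place to press. This is the cap at the plain end, away from the sprocket, 90 mm from the centre cap. Same point, same height when home (142.5 mm).
- cap_centre (a joint): Height of the centre cap as a slide, in m: 0 is 10 mm above its seat, 0.010 is fully home (feet on the tower, a hard stop). It starts between 0.002 and 0.004, so 6 to 8 mm remain. It moves only straight down or up, is stiff on its dowels (about 6 N to move it, a little more when moved fast), does not spring back, and stays where it is left.
- cap_drive (a joint): Height of the sprocket-end cap as a slide, in m: 0 is 10 mm above its seat, 0.010 is fully home (feet on the tower, a hard stop). It starts between 0.002 and 0.004, so 6 to 8 mm remain. It moves only straight down or up, is stiff on its dowels (about 6 N to move it, a little more when moved fast), does not spring back, and stays where it is left.
- cap_plain (a joint): Height of the plain-end cap as a slide, in m: 0 is 10 mm above its seat, 0.010 is fully home (feet on the tower, a hard stop). It starts between 0.002 and 0.004, so 6 to 8 mm remain. It moves only straight down or up, is stiff on its dowels (about 6 N to move it, a little more when moved fast), does not spring back, and stays where it is left.
- piston_mid (a point): Loose aluminium piston standing on its skirt beside the head, diameter 82 mm, 62 mm high. The point is its centre. To be left alone.
- spring_mid (a point): Loose valve spring standing on end, diameter 31 mm, 45 mm high. The point is its centre. To be left alone.
- valve_mid (a point): Loose poppet valve standing on its 36 mm head, thin stem (6 mm) upwards, 102 mm high. The point is half-way up. To be left alone.
- oiler_mid (a point): Loose white oil bottle, diameter 52 mm, 130 mm high. The point is half-way up. To be left alone.
There are look-alikes about, which are no part of the job. Leave any pink look-alike of the part that bears valve_mid alone. Several things look just like the part that bears piston_mid: the one meant starts farthest from the robot's base.

How it is judged:
On the way, in this order (a step that is already met when the one before it is completed fails the run):
1. the centre cap is pressed home (value of joint cap_centre above 0.0083 m), for 0.1 s.
2. the sprocket-end cap is pressed home (value of joint cap_drive above 0.0083 m), for 0.1 s.
3. the plain-end cap is pressed home (value of joint cap_plain above 0.0083 m), for 0.1 s.
At the end, for the whole second after the job is handed in: all three caps are at rest within 1.7 mm of fully home, and the piston, spring, valve and oil bottle still stand upright within 30 mm of where they were (value of joint each of cap_centre, cap_drive, cap_plain above 0.0083 m and velocity of joint each of cap_centre, cap_drive, cap_plain below 0.005 m/s and distance of each of piston_mid, spring_mid, valve_mid, oiler_mid from where it was at the start of the episode below 0.03 m and angle between each of piston_mid, spring_mid, valve_mid, oiler_mid's own z axis and vertical below 0.3 rad); the robot touches nothing.
It fails at once if a cap is pushed down out of order: an end cap before the centre cap is home, or the plain-end cap before the sprocket-end cap is home ((not (value of joint cap_centre above 0.0083 m) and value of joint any of cap_drive, cap_plain above 0.006 m) or (not (value of joint cap_drive above 0.0083 m) and value of joint cap_plain above 0.006 m)).
It fails at once if a cap is lifted back up, or straddled or pinched between the fingers (the grasp point brought down to its top), instead of pressed with the fingertips (value of joint any of cap_centre, cap_drive, cap_plain below 0.0008 m or (horizontal distance between the grasp point and cap_centre_top below 0.03 m and z of the grasp point in the frame of cap_centre_top below 0.004 m) or (horizontal distance between the grasp point and cap_drive_top below 0.03 m and z of the grasp point in the frame of cap_drive_top below 0.004 m) or (horizontal distance between the grasp point and cap_plain_top below 0.03 m and z of the grasp point in the frame of cap_plain_top below 0.004 m)).
It fails at once if the head or a cap is pushed with the arm or the gripper's body instead of the fingertips (contact force between the arm and head above 5 N).
It fails at once if a bystander (piston, spring, valve, oil bottle) is lifted off the bench (height (world z) of piston_mid above 0.046 m or height (world z) of spring_mid above 0.0375 m or height (world z) of valve_mid above 0.066 m or height (world z) of oiler_mid above 0.08 m).
It fails at once if a bystander is shoved more than 30 mm or knocked over (distance of any of piston_mid, spring_mid, valve_mid, oiler_mid from where it was at the start of the episode above 0.03 m or angle between any of piston_mid, spring_mid, valve_mid, oiler_mid's own z axis and vertical above 0.5 rad).
It also fails if it takes over 38 s, if anything falls off the work surface, if the arm or the gripper's body presses on something with over 40 N, if the wrist force passes 120 N, or if a joint passes its speed limit or range.

ROBOT

A 6-joint arm with a two-finger parallel gripper is mounted at the origin on the work surface. World frame = base frame: x ahead of the robot, y to its left, z up, the work surface at z = 0. Lengths are in m, angles in rad, forces in N, time in s.
With the tool pointing down it reaches from about 0.4 to 0.825 m from the base axis. Payload 7 kg.
Tool frame: the origin (TCP) lies midway between the tips of the shut fingers; the grasp point (between the pads) lies arm.hold_point_z behind it (arm.hold_point_z is the distance from the TCP to the grasp point, in m); z points along the fingers, y is the line along which they close (so a half turn about z gives the same grasp; the last joint's range is limited). The gripper opens to 88 mm and grips with 3 to 60 N. Pads are 19 mm wide; open, the fingers measure 130 mm over their backs; the gripper's body (78 mm by 193 mm) begins 47 mm behind the grasp point.
Start: joints at [-1.038, 0.359, 0.012, 0, -1.224, -0.288], TCP at [0.164, -0.655, 0.227] pointing down, gripper open.
Joint ranges: [-3.07, 3.07], [-1.43, 2.12], [-1.02, 1.25], [-3.03, 1.67], [-3.05, -0], [-3.03, 3.03]. Speed limits (rad/s): [2.39, 2.39, 3.01, 3.14, 3.14, 3.14].

INTERFACE

Orientations are given as [roll, pitch, yaw] about the fixed x, y, z axes, in that order (R = Rz(yaw) Ry(pitch) Rx(roll)).
In Python, from station import arm gives the robot as it stands.
- The arm moves only by the shell command python3 -m crank 'ROWS' [OPENING] [FORCE]. ROWS is JSON, a list that holds one entry, the list of rows, each a list of 4 numbers: the shift along the tool's x, y, z in units of 25 mm (1.0 is 25 mm), then the turn about the tool's z in units of 5 degrees (1.0 is 5 degrees). A call has 1 to 12 rows; each row is the pose to reach, as a shift and turn from the pose commanded when the call began, along the tool's axes at that moment; what a row does not reach only later rows make up. A row lasts 1/8 s, in which the tool goes at most 62.5 mm and 10.7 degrees, less where a joint would pass 70% of its speed; a pose out of reach is approached as far as the arm can. A call with a gripper value outside its range is refused whole. OPENING is the closure, from 0 (fully open) to 1 (shut), set as the call begins (- or left out, the last holds). The fingers move at their own pace and stop on an object; FORCE is the grip in N (left out, the last holds). Time passes only in rows, so rows that repeat a pose let the fingers close. It gives the time, the measured TCP pose, the force, the opening and the grip force at its end, in the units of the state.
- arm.get_state(): the state, without advancing time (a new reading comes with each control period).
- arm.grab_frame(name): name is "side" or "top" or "wrist"; returns (picture, depth): 384x512x3 uint8, red, green, blue; 384x512 float32, m along the optical axis (not along the pixel's ray), 0 where there is no reading.
- arm.get_calibration(name): a dict with "mtx" (3x3 intrinsics, pixels), "R" (3x3) and "t" (3): a world point X has camera coordinates R X + t; the wrist camera has in their place "mount" (4x4, takes a point from camera to tool coordinates, whose origin is the TCP and whose axes are the flange's). Camera axes: x right, y down, z forward; pixel columns grow to the right and rows downward; lengths in m; the calibration is good to about 2 mm. The wrist camera is an equidistant fisheye: a pixel r from the principal point sees the ray r / f radians off the axis. A picture is of the moment at which its call begins: read the wrist's pose just before it. get_calibration takes no time and is no camera call.
- arm.job_done(): hands the job in; it is judged then, once.
Trained networks look in the newest picture that a camera, given by its name, has taken for a name from the list of things; names that differ only in an ending like _2 or _b are one class to them, and where a whole thing is asked for, a point or a joint stands for the part that bears it (a point fixed in the world has none). Each returns a list of dicts, best first, with "score" (0 to 1); they miss things now and then, are a little off and sometimes report something else, mostly with a low value. They report only what shows in the picture. A call takes as long as a camera call. They do not tell look-alikes from the thing itself.
- arm.recognise(thing, camera): "extent" ([left, top, width, height] in pixels, round what is visible of it).
- arm.trace(thing, camera): "mask" (384x512 bool, what is visible of it) and "extent" ([left, top, width, height] in pixels, round what is visible of it).
The state is a dict: "t": time; "q": joint angles; "qd": joint speeds; "joint_efforts": joint torques, N m; "eef_pos": TCP position; "ee_rot": TCP orientation; "force": force on the tool from outside, world axes, zero at the start; "moment": the same for the moment, N m; "width": finger opening in m; "gripper_force": force on a finger pad.
Only numpy, scipy, OpenCV 4.12 (cv2) and the standard library are available. Lean on these libraries where they do the work, as an engineer would, in place of code of your own. Each camera call takes 0.05 s, during which the arm holds its last target. There are 200 camera calls.

## Working session

There is one attempt and no reset: what is moved stays moved. The work goes in short steps, Python scripts to look and compute and a shell command to move; the robot and the scene stay as the last step left them, time stands still between calls to the robot, and variables do not carry over. Pictures are saved under pics/ and viewed, at most 10 in all, crops included, and the job is handed in when it is done.

```bash
mkdir -p pics; cat > h.py <<'E'
import numpy as np, cv2
from station import arm
def world(cam,u,v,d):
    c=arm.get_calibration(cam);K=np.array(c["mtx"]);R=np.array(c["R"]);t=np.array(c["t"])
    p=np.stack([(u-K[0,2])/K[0,0]*d,(v-K[1,2])/K[1,1]*d,d])
    return R.T@(p-t.reshape(3,*[1]*(p.ndim-1))) if p.ndim==1 else np.tensordot(R.T,p-t.reshape(3,*[1]*(p.ndim-1)),1)
E
python3 - <<'E'
from h import *
s=arm.get_state();print(s["t"],s["eef_pos"],s["ee_rot"],s["width"],arm.hold_point_z)
ims=[]
for c in("top","side"):
    im,d=arm.grab_frame(c);np.savez(f"pics/{c}.npz",im=im,d=d)
    cv2.imwrite(f"pics/{c}1.png",im[:,:,::-1])
    for n in["cap_centre_top","sprocket","head","piston_mid","valve_mid","oiler_mid","spring_mid"]:
        try:
            for r in arm.trace(n,c)[:5]:
                m=r["mask"]&(d>0);v,u=np.nonzero(m)
                w=world(c,u.astype(float),v.astype(float),d[m].astype(float))
                print(c,n,round(r["score"],2),[round(float(x)) for x in r["extent"]],np.median(w,1).round(3),w[2].max().round(3))
        except Exception as e: print(n,e)
E
```

```text
0.0 [ 0.1634412  -0.65442052  0.2256146 ] [ 3.13996872e+00 -1.15678822e-04 -2.89695567e+00] 0.08755124479333294 0.0188
top cap_centre_top 0.6 [210, 175, 43, 32] [0.59  0.096 0.139] 0.15
top sprocket 0.88 [174, 128, 114, 149] [0.576 0.096 0.104] 0.169
top head 0.8 [175, 124, 114, 151] [0.577 0.096 0.104] 0.169
top piston_mid 0.92 [103, 262, 56, 44] [0.418 0.267 0.061] 0.065
top valve_mid 0.78 [332, 208, 20, 16] [ 0.583 -0.125  0.005] 0.086
top oiler_mid 0.58 [283, 246, 32, 33] [ 0.477 -0.027  0.09 ] 0.132
top spring_mid 0.7 [146, 198, 16, 16] [0.569 0.256 0.041] 0.046
side cap_centre_top 0.6 [215, 178, 28, 29] [0.59  0.107 0.14 ] 0.152
side cap_centre_top 0.4 [180, 163, 36, 22] [0.677 0.086 0.14 ] 0.152
side sprocket 0.86 [171, 163, 128, 107] [0.573 0.136 0.097] 0.168
side head 0.85 [170, 160, 128, 111] [0.572 0.136 0.097] 0.168
side piston_mid 0.85 [256, 282, 46, 50] [0.415 0.29  0.061] 0.066
side piston_mid 0.72 [150, 231, 41, 51] [0.661 0.26  0.061] 0.066
side valve_mid 0.51 [262, 139, 16, 36] [ 0.585 -0.124  0.01 ] 0.098
side oiler_mid 0.64 [285, 162, 22, 50] [ 0.475 -0.019  0.082] 0.166
side spring_mid 0.67 [198, 267, 21, 23] [0.569 0.266 0.032] 0.047
```

View pics/top1.png

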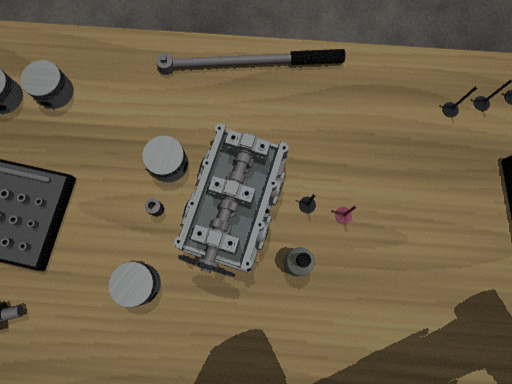

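View pics/side1.png

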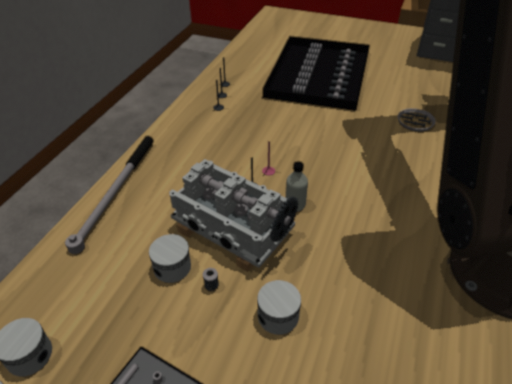

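```bash
python3 - <<'E'
from h import *
z=np.load("pics/top.npz");d=z["d"].astype(float);v,u=np.mgrid[:384,:512].astype(float)
w=world("top",u,v,d);ok=(d>0)&(u>160)&(u<300)&(v>110)&(v<290)
for lo,hi in((.143,.1525),(.156,.175)):
    m=(ok&(w[2]>lo)&(w[2]<hi)).astype(np.uint8)
    n,l,st,c=cv2.connectedComponentsWithStats(m)
    for i in range(1,n):
        if st[i,4]>8:
            p=w[:,l==i];print(lo,st[i],p.mean(1).round(4),p[0].min().round(3),p[0].max().round(3),p[1].min().round(3),p[1].max().round(3),np.median(p[2]).round(4))
E
```

```text
0.143 [239 133  17  17 181] [0.6784 0.0769 0.1475] 0.664 0.693 0.064 0.091 0.148
0.143 [224 180  16  18 194] [0.5911 0.0975 0.1474] 0.577 0.606 0.085 0.109 0.1478
0.143 [206 229  17  19 214] [0.504  0.1184 0.1482] 0.49 0.519 0.106 0.131 0.1486
0.143 [180 257   6   4  14] [0.4667 0.1659 0.1485] 0.464 0.469 0.162 0.172 0.1492
0.143 [221 269   7   6  22] [0.4503 0.0968 0.1496] 0.447 0.455 0.092 0.102 0.1503
0.156 [186 258  32  14 134] [0.459  0.1319 0.162 ] 0.451 0.468 0.108 0.159 0.1619
0.156 [219 269   4   4  11] [0.4519 0.1027 0.158 ] 0.449 0.454 0.1 0.105 0.1576
```

Top view: head at about (232,200), sprocket nearest the robot at (207,266), so the drive cap is at (214,238), the centre cap at (232,189) and the plain cap at (247,142). Bosses are at 148 mm height. The piston at (165,158), spring (154,207), valve (307,204; pink copy at 344,214) and bottle (300,261) are all lower than my travel height, so I won't touch any of them. Moving above the centre cap with the fingers shut.

```bash
python3 -m crank '[[[-2,2.1,0,0],[-4,4.2,0,0],[-6,6.3,0,0],[-8,8.4,0,0],[-10,10.5,0,0],[-12,12.6,0,0],[-14,14.7,0,0],[-16,16.8,0,0],[-18,18.9,0,0],[-20,21,0,0],[-22,23.1,0,0],[-23.9,25,0,0]]]' 1 20; python3 -m crank '[[[0,0,0,0]]]'; python3 - <<'E'
from h import *
s=arm.get_state();print(s["t"],s["q"],s["eef_pos"],s["ee_rot"],s["width"])
E
```

```text
t: 2.3
eef_pos: [0.535, -0.0008, 0.2271]
ee_rot: [-3.142, 0.001, -2.896]
force: [1.3, -0.7, -0.0]
width: 0.0007
gripper_force: 0.0
t: 2.42
eef_pos: [0.536, 0.0004, 0.2261]
ee_rot: [-3.142, -0.0, -2.893]
force: [-0.9, -0.2, -0.3]
width: 0.0006
gripper_force: 0.0
2.425 [ 3.66816612e-01  1.30212115e-01 -2.94748512e-01  8.68407020e-05
 -1.14585658e+00 -1.68889953e+00] [5.35982506e-01 4.26238475e-04 2.26145970e-01] [-3.14151163e+00 -1.14177559e-05 -2.89284345e+00] 0.0005673681896487922
```

```bash
python3 -m crank '[[[-1.6,1.6,0,0],[-3.1,3.2,0,0],[-3.1,3.2,1,0],[-3.1,3.2,1.6,0],[-3.1,3.2,1.6,0]]]'; python3 - <<'E'
from h import *
s=arm.get_state();print(s["t"],s["eef_pos"],s["ee_rot"],s["force"])
im,d=arm.grab_frame("top");cv2.imwrite("pics/t2.png",cv2.resize(im[100:300,140:340,::-1],None,fx=2.5,fy=2.5))
im2,d=arm.grab_frame("wrist");cv2.imwrite("pics/w2.png",im2[:,:,::-1])
im3,d=arm.grab_frame("side");a=cv2.resize(im3[120:300,140:340,::-1],(555,500));cv2.imwrite("pics/c2.png",cv2.resize(np.hstack([cv2.resize(im2[:,:,::-1],(560,420)),cv2.resize(a,(466,420))]),(800,328)))
E
```

```text
t: 3.05
eef_pos: [0.5891, 0.0924, 0.1855]
ee_rot: [-3.141, -0.002, -2.898]
force: [0.8, -0.2, 0.4]
width: 0.0003
gripper_force: 0.0
3.05 [0.58909087 0.09243265 0.1855433 ] [-3.14108088e+00 -2.45955950e-03 -2.89760365e+00] [ 0.8355409  -0.22652416  0.38262085]
```

View pics/c2.png

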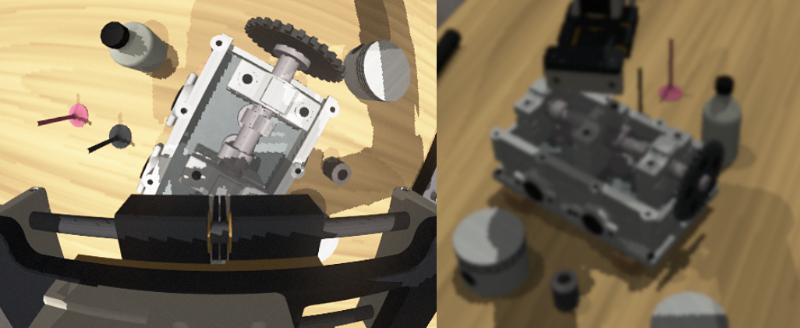

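The wrist view shows the shut tips over the centre cap at (218,230), with the sprocket and drive cap ahead at (290,45) and (265,80). Cross-checking the cap bosses with the wrist camera's depth.

```bash
cat >> h.py <<'E'
from scipy.spatial.transform import Rotation as Ro
def wrist():
    s=arm.get_state();im,d=arm.grab_frame("wrist");c=arm.get_calibration("wrist");K=np.array(c["mtx"]);M=np.array(c["mount"])
    v,u=np.mgrid[:384,:512].astype(float);x=(u-K[0,2])/K[0,0];y=(v-K[1,2])/K[1,1];r=np.hypot(x,y)+1e-9
    d=d.astype(float);k=np.tan(r)/r*d;p=np.stack([x*k,y*k,d]).reshape(3,-1)
    t=M[:3,:3]@p+M[:3,3:];w=Ro.from_euler("xyz",s["ee_rot"]).as_matrix()@t+np.array(s["eef_pos"])[:,None]
    w=w.reshape(3,384,512);w[:,d<=0]=np.nan;return s,im,w
def bosses(w):
    for n,x,y in(("c",.591,.0975),("d",.504,.118),("p",.678,.077)):
        m=(np.hypot(w[0]-x,w[1]-y)<.03)&(w[2]>.1395)&(w[2]<.154)
        if m.sum()>20:
            p=w[:,m];print(n,m.sum(),((np.nanpercentile(p,2,1)+np.nanpercentile(p,98,1))/2).round(4),p.mean(1).round(4),np.median(p[2]).round(4))
E
python3 -c "
from h import *
s,im,w=wrist();print(s['eef_pos'],s['t']);bosses(w)"
```

```text
[0.5904433  0.09296554 0.18772001] 3.2
c 1743 [0.5871 0.0961 0.1448] [0.5866 0.0921 0.1444] 0.1427
d 3019 [0.5042 0.1178 0.1457] [0.5041 0.1167 0.1449] 0.1428
```

```bash
python3 -m crank '[[[-0.1,0.2,0.7,0],[-0.1,0.2,1.3,0],[-0.1,0.2,1.5,0],[-0.1,0.2,1.6,0],[-0.1,0.2,1.7,0],[-0.1,0.2,1.7,0]]]'
```

```text
t: 4.0
eef_pos: [0.5914, 0.0989, 0.1442]
ee_rot: [-3.141, 0.0, -2.897]
force: [-0.3, 0.5, 0.3]
width: 0.0007
gripper_force: 0.0
```

```bash
python3 -m crank '[[[0,0,0.05,0],[0,0,0.1,0]]]';python3 -m crank '[[[0,0,0.06,0],[0,0,0.06,0]]]'
```

```text
t: 4.25
eef_pos: [0.5916, 0.099, 0.1427]
ee_rot: [-3.141, 0.001, -2.896]
force: [-7.0, 0.7, 15.5]
width: 0.0005
gripper_force: 7.8
t: 4.5
eef_pos: [0.5916, 0.099, 0.1426]
ee_rot: [-3.141, 0.002, -2.896]
force: [-8.6, -0.4, 18.6]
width: 0.0007
gripper_force: 9.5
```

```bash
python3 -m crank '[[[0,0,0.06,0],[0,0,0.1,0],[0,0,0.1,0]]]';python3 -m crank '[[[0,0,-1,0],[0,0,-1.8,0],[0,0,-1.8,0]]]'; python3 -c "
from h import *
s,im,w=wrist();print(s['eef_pos'],s['t']);bosses(w)
im,d=arm.grab_frame('side');v,u=np.mgrid[:384,:512].astype(float);bosses(world('side',u,v,d.astype(float)))
cv2.imwrite('pics/s3.png',cv2.resize(im[140:290,150:320,::-1],None,fx=4,fy=4,interpolation=2))
"
```

```text
t: 4.88
eef_pos: [0.5918, 0.099, 0.1424]
ee_rot: [-3.141, 0.003, -2.895]
force: [-15.9, -0.1, 35.3]
width: 0.0005
gripper_force: 17.5
t: 5.25
eef_pos: [0.5924, 0.0994, 0.1842]
ee_rot: [3.141, 0.004, -2.897]
force: [0.2, 0.1, -0.1]
width: 0.0004
gripper_force: 0.0
[0.59241351 0.09942085 0.18417558] 5.25
c 878 [0.5896 0.098  0.1419] [0.5893 0.0976 0.1425] 0.1427
d 3172 [0.5041 0.1179 0.1456] [0.5041 0.1169 0.145 ] 0.1427
c 83 [0.5923 0.099  0.1421] [0.5923 0.0993 0.1423] 0.1425
d 248 [0.5051 0.1185 0.1455] [0.5043 0.1216 0.1451] 0.144
p 104 [0.6831 0.0891 0.1452] [0.6838 0.0893 0.1442] 0.1427
```

View pics/s3.png

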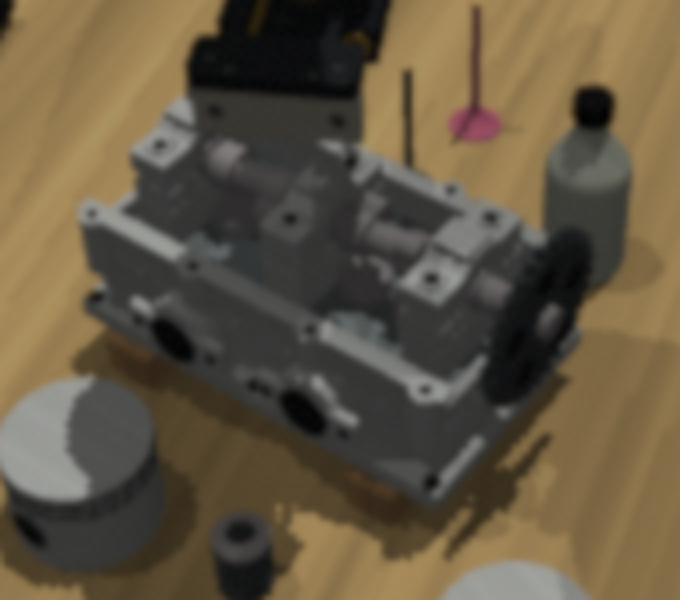

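Centre boss now tops out at about 142 mm, level with the hard stop, so it is home. The crop shows it lower than its neighbours, and the bystanders are untouched. On to the drive cap.

```bash
python3 -m crank '[[[1,0.5,0,0],[2.2,1.1,0,0],[3.2,1.6,0,0],[3.2,1.6,0.5,0],[3.2,1.6,0.9,0],[3.2,1.6,0.9,0]]]'
```

```text
t: 6.1
eef_pos: [0.5037, 0.1179, 0.1584]
ee_rot: [-3.141, -0.003, -2.897]
force: [0.6, 0.3, 0.1]
width: 0.0005
gripper_force: 0.0
```

```bash
python3 -m crank '[[[0,0,0.2,0],[0,0,0.35,0],[0,0,0.45,0],[0,0,0.55,0],[0,0,0.65,0],[0,0,0.75,0],[0,0,0.8,0],[0,0,0.8,0]]]'
```

```text
t: 7.1
eef_pos: [0.5043, 0.1183, 0.1426]
ee_rot: [-3.141, 0.002, -2.896]
force: [-9.7, 0.0, 21.2]
width: 0.0004
gripper_force: 11.0
```

```bash
python3 -m crank '[[[0,0,0.1,0],[0,0,0.1,0],[0,0,-1,0],[0,0,-1.8,0],[-1.6,-0.8,-1.8,0],[-3.2,-1.65,-1.8,0],[-4.8,-2.5,-1.8,0],[-6.35,-3.3,-1.8,0],[-6.35,-3.3,-1.8,0],[-6.35,-3.3,-1.2,0],[-6.35,-3.3,-0.7,0],[-6.35,-3.3,-0.7,0]]]'; python3 -c "
from h import *
s,im,w=wrist();print(s['eef_pos'],s['t']);bosses(w)
im,d=arm.grab_frame('top');v,u=np.mgrid[:384,:512].astype(float);bosses(world('top',u,v,d.astype(float)))"
```

```text
t: 8.6
eef_pos: [0.6765, 0.077, 0.1561]
ee_rot: [3.142, -0.003, -2.896]
force: [-0.5, 0.7, 0.1]
width: 0.0006
gripper_force: 0.0
[0.67647    0.07697985 0.15610776] 8.6
c 1484 [0.5919 0.0978 0.142 ] [0.592  0.0976 0.1427] 0.1428
d 357 [0.5119 0.1197 0.1419] [0.513  0.1209 0.1422] 0.1425
p 1070 [0.672  0.0665 0.1449] [0.6695 0.064  0.143 ] 0.1415
c 160 [0.5915 0.0975 0.1416] [0.5918 0.0976 0.1414] 0.1414
d 169 [0.5047 0.1187 0.1417] [0.5042 0.119  0.1415] 0.1414
p 77 [0.6694 0.0654 0.1442] [0.6689 0.0643 0.1425] 0.1414
```

Centre and drive caps are both level at about 142 mm. The tool is over the plain cap, so I'll press it.

```bash
python3 -m crank '[[[0,0,0.2,0],[0,0,0.3,0],[0,0,0.4,0],[0,0,0.5,0],[0,0,0.6,0],[0,0,0.7,0],[0,0,0.8,0],[0,0,0.8,0]]]';python3 -m crank '[[[0,0,0.05,0],[0,0,0.05,0]]]'; python3 -m crank '[[[0,0,-1,0],[0,0,-2.5,0],[0,0,-4,0],[0,0,-4,0],[0,0,-4,0]]]'; python3 -c "
from h import *
s,im,w=wrist();print(s['eef_pos'],s['t'],s['force']);bosses(w)
im,d=arm.grab_frame('side');v,u=np.mgrid[:384,:512].astype(float);bosses(world('side',u,v,d.astype(float)))
cv2.imwrite('pics/s4.png',im[:,:,::-1])"
```

```text
t: 9.7
eef_pos: [0.6782, 0.0769, 0.1426]
ee_rot: [-3.141, 0.003, -2.895]
force: [-12.8, 1.6, 27.3]
width: 0.0006
gripper_force: 13.9
t: 9.95
eef_pos: [0.6782, 0.0769, 0.1425]
ee_rot: [-3.141, 0.004, -2.895]
force: [-16.4, 2.3, 33.8]
width: 0.0004
gripper_force: 17.1
t: 10.58
eef_pos: [0.6777, 0.0769, 0.2359]
ee_rot: [3.141, -0.0, -2.897]
force: [-0.2, -0.5, -0.2]
width: 0.0002
gripper_force: 0.0
[0.6776834  0.07685076 0.23590961] 10.575 [-0.22319141 -0.54224391 -0.16632048]
c 728 [0.5919 0.0979 0.1421] [0.592  0.0979 0.1427] 0.1428
d 603 [0.5048 0.1189 0.1421] [0.5055 0.1187 0.1427] 0.1428
p 646 [0.6785 0.0765 0.1419] [0.6781 0.0766 0.1424] 0.1426
c 92 [0.5921 0.0989 0.142 ] [0.5918 0.0996 0.1423] 0.1425
d 94 [0.5054 0.1202 0.1422] [0.5049 0.121  0.1423] 0.1424
p 76 [0.6797 0.0776 0.142 ] [0.6791 0.0787 0.1422] 0.1423
```

View pics/s4.png

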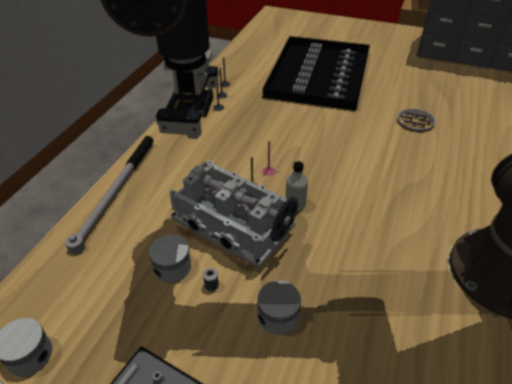

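All three bosses read about 142.5 mm. The pistons (170,258) and (279,305), spring (211,279), valve (252,168) and bottle (297,187) still stand where they were, and the arm is clear.

```bash
python3 -c "
from station import arm
print(arm.job_done())"
```

```text
the job is handed in; nothing more can be done
None
```

All three caps are pressed home in the order centre, sprocket end, plain end, with each boss measuring about 142.5 mm; the bystanders were left standing and the job is handed in, with no verdict returned.

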